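# Seat a set-screw collar on the spindle flat

### The job

Grip the upright spindle across its blue-dyed flat, so that the fingers feel the flat, and turn it that way until the flat squarely faces the red mark on the green housing. Then slide the black flanged collar down over the spindle with its brass set-screw over the flat, and finish while still holding the collar there, level, its top flush with the spindle's end and clear of the shoulder below, ready for the screw to be tightened, with the other things on the bench left where they are.

Things in the scene. Friction and masses are not known exactly. Their poses are not given: they have to be found in the camera images.
- head: fixed spindle head: green base plate 120 x 120 x 12 mm with a round housing (68 mm across) up to 60 mm above the bench. Origin: centre of the underside, on the spindle axis; z up; +x points to the side that carries the red mark (red stripe on the housing's top, front and base plate). It stands left or right of the bench centre.
- spindle: upright steel spindle on the head's axis; turns either way, light drag 0.05 N m keeps it where left. Origin on the axis, 60 mm above the bench; +x is the flat's outward normal. Going up: round shoulder 28 mm across to 82 mm above the bench, then D-shaped, 20 mm across, to 125 mm (top 3 mm chamfered). The flat starts 0.8 to 2.4 rad anticlockwise, seen from above, of the red mark.
- spindle_flat (a point): the spindle's flat, dyed blue (a blue line on the end face marks its side too), 16 mm wide, 39 mm high, 6 mm from the axis. Origin: centre of its face, 101.5 mm above the bench. Across the flat the spindle measures 16 mm (6 mm on the flat's side of the axis, 10 mm on the other), elsewhere up to 20 mm: a grip closing square to the flat feels 16 mm.
- spindle_end (a point): centre of the spindle's top end face, on the axis, 125 mm above the bench.
- collar: loose black collar, 100 g, upright on the pad: 26 mm high, two flanges 44 mm across (8 mm high each), grey 36 mm waist, bore 23 mm. Origin: centre of underside; z up the bore; +x along the brass set-screw (9 mm thick, at half height, reaching from 7.5 mm to 33 mm from the axis: it goes on only with the screw over the flat). Grip across the flanges, square to the screw.
- collar_top (a point): centre of the collar's top face, on its axis, 26 mm above its underside.
- collar_screw (a point): outer end of the brass set-screw, 33 mm from the collar's axis, 13 mm above its underside.
- pad: fixed cork pad 130 x 130 x 12 mm; the collar starts on it. Origin: centre of the underside.
- tin: bystander: open metal cup, 64 mm across, 75 mm high; origin under its centre.
- screwdriver: bystander: blue-handled screwdriver lying flat, 150 mm long.
- loupe: bystander: black eye loupe standing on its small end, 38 mm across, 32 mm high; origin under its centre.
- holder: bystander: wooden watch movement holder 50 x 34 x 14 mm with a brass disc on top, 22 mm high in all; origin under its centre.

How it is judged:
On the way:
1. the flat squarely faces the red mark (within 15 degrees) with a finger bearing on the flat (over 1.5 N) (angle between the x axis of spindle and the x axis of head, either way round below 0.26 rad and x of spindle_flat in the frame of head above 0 m and contact force between the fingers and spindle_flat above 1.5 N), for 0.2 s.
At the end, for the whole second after the job is handed in: Flat facing the red mark within 15 deg; collar on the spindle, top within 4 mm of the spindle's end in height, centred within 4 mm, level within 6 deg, screw over the flat within 15 deg, still (so above the shoulder), held by the fingers (over 1.5 N) (angle between the x axis of spindle and the x axis of head, either way round below 0.26 rad and x of spindle_flat in the frame of head above 0 m and horizontal distance between collar_top and spindle_end below 0.004 m and z of collar_top in the frame of spindle_end between -0.004 and 0.004 m and angle between the x axis of collar and the x axis of spindle, either way round below 0.26 rad and x of collar_screw in the frame of spindle above 0 m and angle between collar's own z axis and vertical below 0.1 rad and linear speed of collar below 0.02 m/s and contact force between the fingers and collar above 1.5 N); the arm keeps its last pose, push and grip.
It fails at once if the tin was disturbed (distance of tin from where it was at the start of the episode above 0.03 m).
It fails at once if the screwdriver was disturbed (distance of screwdriver from where it was at the start of the episode above 0.03 m).
It fails at once if the loupe was disturbed (distance of loupe from where it was at the start of the episode above 0.03 m).
It fails at once if the holder was disturbed (distance of holder from where it was at the start of the episode above 0.03 m).
It also fails if it takes over 54 s, if anything falls off the work surface, if the arm or the gripper's body presses on something with over 40 N, if the wrist force passes 120 N, or if a joint passes its speed limit or range.

### The arm

A 6-joint arm with a two-finger parallel gripper is mounted at the origin on the work surface. World frame = base frame: x ahead of the robot, y to its left, z up, the work surface at z = 0. Lengths are in m, angles in rad, forces in N, time in s.
With the tool pointing down it reaches from about 0.325 to 0.85 m from the base axis. Payload 15.5 kg.
Tool frame: the origin (TCP) lies midway between the tips of the shut fingers; the grasp point (between the pads) lies 19 mm behind it (arm.tcp_to_grasp is the distance from the TCP to the grasp point, in m); z points along the fingers, y is the direction in which the jaws open and shut (so a half turn about z gives the same grasp; the last joint's range is limited). The gripper opens to 91 mm and grips with 3 to 60 N. Pads are 32 mm wide; open, the fingers measure 118 mm over their backs; the gripper's body (76 mm by 178 mm) begins 60 mm behind the grasp point.
Start: joints at [-1.377, 0.494, 1.345, -0, 1.302, -0.096], TCP at [0.178, -0.599, 0.214] pointing down, gripper open.
Joint ranges: [-2.91, 2.91], [-0.82, 2.16], [0.22, 2.67], [-1.22, 4.37], [0.12, 2.79], [-3.08, 3.08]. Speed limits (rad/s): [1.89, 1.89, 2.57, 3.01, 3.01, 3.01].

### API

Orientations are given as a 3x3 rotation matrix whose columns are the frame's x, y, z axes.
In Python, from cell import arm gives the robot as it stands.
- The arm moves only by the shell command python3 -m handwheel 'ROWS' [FORCE]. ROWS is JSON, a list of rows, each a list of 3 entries, a list of its own where there are three numbers: the shift along the world's x, y, z in cm, then the turn about the world's z in degrees, then the closure, from -1 (fully open) to 1 (shut). In form: [[[dx, dy, dz], spin, gripper], ...]. A call has exactly 10 rows; each row shifts and turns the commanded pose from where the row before left it; what a row does not reach is not made up. A row lasts 1/8 s, in which the tool goes at most 62.5 mm and 10.7 degrees, less where a joint would pass 70% of its speed; a pose out of reach is approached as far as the arm can. A call with a gripper value outside its range is refused whole. The fingers move at their own pace and stop on an object; FORCE is the grip in N (left out, the last holds). Time passes only in rows, so rows that do not move let the fingers close, or fill a call up. It gives the time, the measured TCP pose, the force and the opening at its end, in the units of the state.
- arm.observe(): the state, without advancing time (a new reading comes with each control period).
- arm.camera(name): name is "scene" or "top"; returns (picture, depth): 400x640x3 uint8, red, green, blue; 400x640 float32, m along the optical axis (not along the pixel's ray), 0 where there is no reading.
- arm.camera_model(name): a dict with "camera_matrix" (3x3 intrinsics, pixels), "extrinsics" (4x4, takes a point from world to camera coordinates). Camera axes: x right, y down, z forward; pixel columns grow to the right and rows downward; lengths in m; the calibration is good to about 2 mm. A picture is of the moment at which its call begins. camera_model takes no time and is no camera call.
- arm.finish_job(): hands the job in, once; it reports no verdict.
The state is a dict: "t": time; "q": joint angles; "joint_velocities": joint speeds; "joint_efforts": joint torques, N m; "tcp_pos": TCP position; "ee_rot": TCP orientation; "ft_force": force on the tool from outside, world axes, zero at the start; "moment": the same for the moment, N m; "finger_gap": opening from 0.0 (shut) to 1.0 (fully open).
Only numpy, scipy, OpenCV 4.12 (cv2) and the standard library are available. Lean on these libraries where they do the work, as an engineer would, in place of code of your own. Each camera call takes 0.05 s, during which the arm holds its last target.

## Working session

There is one attempt and no reset: what is moved stays moved. The work goes in short steps, Python scripts to look and compute and a shell command to move; the robot and the scene stay as the last step left them, time stands still between calls to the robot, and variables do not carry over. Pictures are saved under pics/ and viewed, and the job is handed in when it is done.

```bash
mkdir -p pics; ls; cat > h.py <<'E'
import numpy as np, cv2
from cell import arm
def cam(n):
    p,d=arm.camera(n); np.savez(f'/tmp/{n}.npz',p=p,d=d); return p,d
def load(n):
    z=np.load(f'/tmp/{n}.npz'); return z['p'],z['d']
def pt(n,u,v,d):
    m=arm.camera_model(n);K=np.array(m['camera_matrix']);E=np.array(m['extrinsics'])
    c=np.array([(u-K[0,2])/K[0,0]*d,(v-K[1,2])/K[1,1]*d,d,1]);return (np.linalg.inv(E)@c)[:3]
def cloud(n):
    p,d=load(n);v,u=np.mgrid[0:400,0:640]
    m=arm.camera_model(n);K=np.array(m['camera_matrix']);E=np.linalg.inv(np.array(m['extrinsics']))
    c=np.stack([(u-K[0,2])/K[0,0]*d,(v-K[1,2])/K[1,1]*d,d,np.ones_like(d)],-1)
    return p,d,(c@E.T)[...,:3]
def crop(n,u0,v0,u1,v1,s,name):
    p,d=load(n);q=cv2.resize(p[v0:v1,u0:u1],None,fx=s,fy=s,interpolation=cv2.INTER_CUBIC)
    cv2.imwrite('pics/'+name,q[...,::-1])
E
python3 - <<'E'
from h import *
for n in('scene','top'):
    p,d=cam(n); cv2.imwrite(f'pics/{n}0.png',p[...,::-1])
o=arm.observe();print(o['t'],o['tcp_pos'],o['ee_rot'],o['finger_gap'],o['ft_force'])
E
```

```text
pics
0.1 [ 0.17794646 -0.5987748   0.21339206] [[ 9.58581309e-01  2.84818935e-01 -2.20272932e-04]
 [ 2.84819003e-01 -9.58580696e-01  1.08846443e-03]
 [ 9.88658987e-05 -1.10611957e-03 -9.99999383e-01]] 0.9999543110139544 [-0.74409359  0.44451734 -0.92753295]
```

View pics/scene0.png

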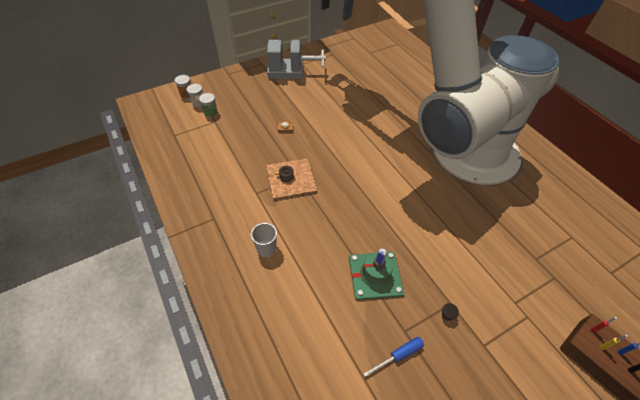

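View pics/top0.png

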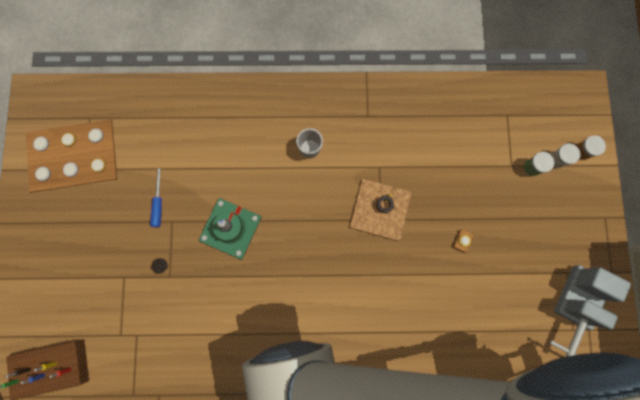

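The head is at about (230,228) in the top view and the collar at about (384,204). I'll enlarge both.

```bash
python3 - <<'E'
from h import *
crop('top',190,190,280,265,8,'t1.png'); crop('top',345,170,420,245,8,'t2.png')
crop('scene',335,235,425,310,8,'s1.png'); crop('scene',255,150,330,205,8,'s2.png')
for n in('top','scene'):
    m=arm.camera_model(n);E=np.linalg.inv(m['extrinsics']);print(n,E[:3,3],E[:3,2],m['camera_matrix'][0])
E
```

```text
top [0.3999507  0.00365138 1.19513709] [ 0.17835485 -0.01159122 -0.98389796] [474.17545899   0.         315.52444794]
scene [0.87644644 0.50522557 0.89156038] [-0.30099201 -0.5173703  -0.80108164] [387.89979397   0.         316.19031015]
```

View pics/t1.png

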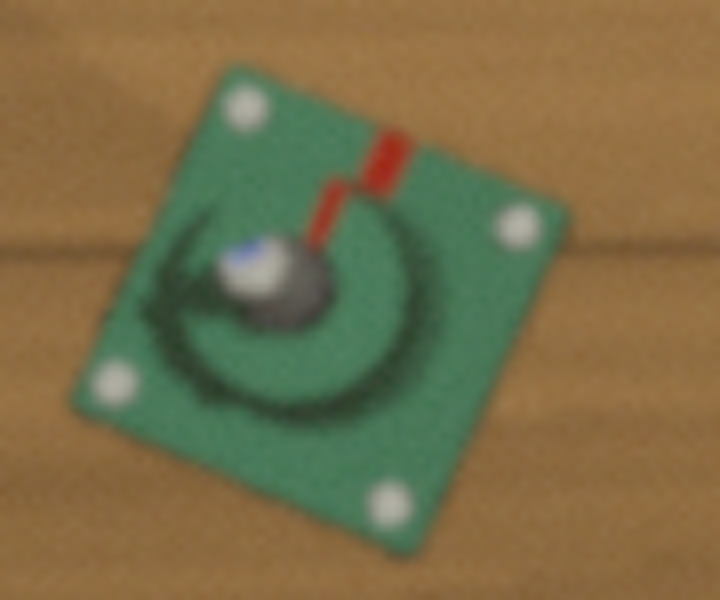

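View pics/t2.png

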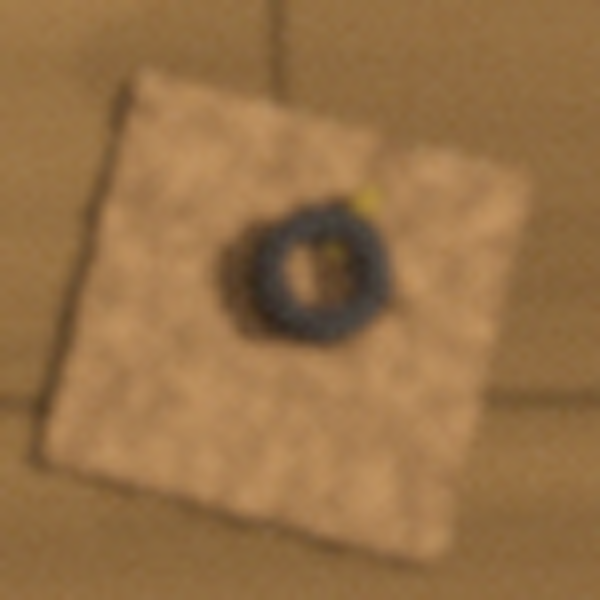

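View pics/s1.png

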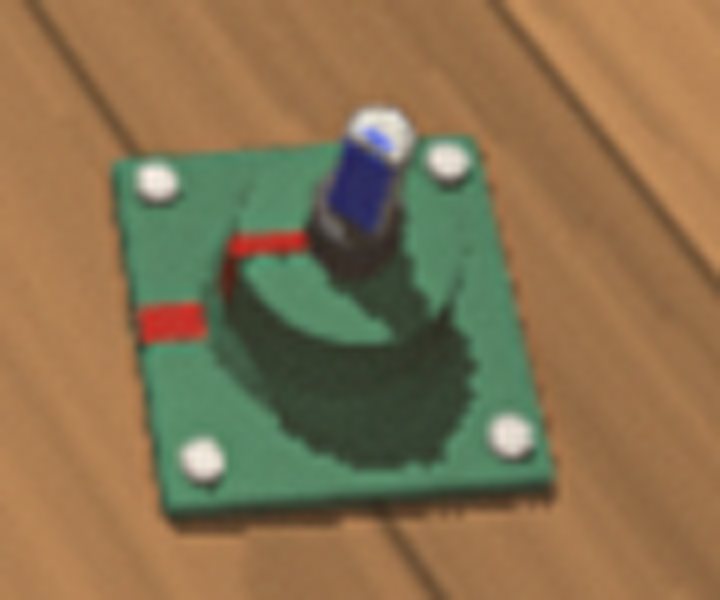

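View pics/s2.png

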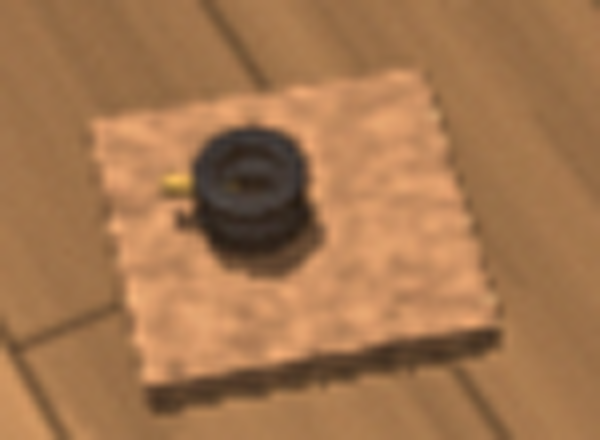

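```bash
cat >> h.py <<'E'
def onz(n,x,y,u0,v0,s,z):
    u=(x+.5)/s-.5+u0; v=(y+.5)/s-.5+v0
    a=pt(n,u,v,.1);b=pt(n,u,v,1.);return a+(b-a)*(z-a[2])/(b[2]-a[2])
E
python3 - <<'E'
from h import *
np.set_printoptions(precision=4,suppress=True)
T=lambda x,y,z:onz('top',x,y,190,190,8,z); S=lambda x,y,z:onz('scene',x,y,335,235,8,z)
for f,P in((T,[(245,107),(519,226),(390,503),(115,384)]),(S,[(157,183),(203,460),(511,437),(447,162)])):
    w=np.array([f(*p,.0135) for p in P]);print(w.mean(0)); 
    for i in range(4):
        e=w[(i+1)%4]-w[i];print(np.linalg.norm(e),np.degrees(np.arctan2(e[1],e[0])))
print('red T',T(392,162,.012),T(338,182,.06),T(316,240,.06)); print('red S',S(172,322,.012),S(305,242,.06),S(230,246,.06))
print('end',T(257,266,.125),S(381,138,.125),'blue',T(245,248,.125),S(376,138,.125))
print('flat bot',S(328,215,.082),S(378,232,.082),'top',S(345,147,.121),S(401,160,.121))
T=lambda x,y,z:onz('top',x,y,345,170,8,z); S=lambda x,y,z:onz('scene',x,y,255,150,8,z)
print('collar',T(324,272,.038),S(250,172,.038),'tip',T(372,196,.025),S(164,186,.025),'pad',T(138,70,.012),T(533,182,.012),T(440,560,.012),T(42,460,.012))
p,d,c=cloud('top')
m=(c[...,2]>.034)&(c[...,2]<.045);m[:170]=0;m[245:]=0;m[:,:345]=0;m[:,420:]=0
print('cl',c[m].mean(0),m.sum(),c[m].min(0),c[m].max(0))
m=(c[...,2]>.1)&(c[...,2]<.14);m[:190]=0;m[265:]=0;m[:,:190]=0;m[:,280:]=0
print('sp',c[m].mean(0),m.sum(),c[m].min(0),c[m].max(0))
E
```

```text
[0.5275 0.206  0.0135]
0.09476682856042629 -113.97152753288175
0.09414978456748774 155.70293431012624
0.09379273505785264 66.38376558727789
0.09473089953595587 -23.704817552154424
[0.5257 0.2054 0.0135]
0.09396731419592397 66.0473805580247
0.09421572140947534 155.807289248143
0.09432604864118926 -113.80658008499594
0.093974476916643 -23.974794567860442
red T [0.5722 0.1838 0.012 ] [0.5592 0.1926 0.06  ] [0.5417 0.1988 0.06  ]
red S [0.571  0.1858 0.012 ] [0.5387 0.2003 0.06  ] [0.5591 0.1907 0.06  ]
end [0.5264 0.2041 0.125 ] [0.528  0.2074 0.125 ] blue [0.5315 0.2077 0.125 ] [0.5293 0.2067 0.125 ]
flat bot [0.5368 0.2043 0.082 ] [0.5271 0.2159 0.082 ] top [0.5368 0.2033 0.121 ] [0.5253 0.2143 0.121 ]
collar [ 0.5807 -0.1817  0.038 ] [ 0.5819 -0.1808  0.038 ] tip [ 0.6067 -0.1998  0.025 ] [ 0.6082 -0.2001  0.025 ] pad [ 0.6505 -0.1288  0.012 ] [ 0.6131 -0.2534  0.012 ] [ 0.4936 -0.2188  0.012 ] [ 0.526  -0.0953  0.012 ]
cl [ 0.5816 -0.1819  0.0373] 157 [ 0.5601 -0.2018  0.0342] [ 0.6028 -0.1614  0.0421]
sp [0.5257 0.2033 0.12  ] 70 [0.5178 0.1957 0.102 ] [0.5359 0.2156 0.1278]
```

```bash
python3 -m handwheel '[[[1.7,4.0,0],5.7,-1],[[1.7,4.0,0],5.7,-1],[[1.7,4.0,0],5.7,-1],[[1.7,4.0,0],5.7,-1],[[1.7,4.0,0],5.7,-1],[[1.7,4.0,0],5.7,-1],[[1.7,4.0,0],5.7,-1],[[1.7,4.0,0],5.7,-1],[[1.7,4.0,0],5.7,-1],[[1.7,4.0,0],5.7,-1]]' 10
python3 -m handwheel '[[[1.7,4.0,0],5.7,-1],[[1.7,4.0,0],5.7,-1],[[1.7,4.0,0],5.7,-1],[[1.7,4.0,0],5.7,-1],[[1.7,4.0,0],5.7,-1],[[1.7,4.0,0],5.7,-1],[[1.7,4.0,0],5.7,-1],[[1.7,4.0,0],5.7,-1],[[1.7,4.0,0],5.7,-1],[[0.8,2.0,0],5.7,-1]]'
```

```text
t: 1.35
tcp_pos: [0.3483, -0.1978, 0.2139]
ee_rot: [[0.28, 0.96, -0.0], [0.96, -0.28, 0.0], [0.0, -0.0, -1.0]]
ft_force: [0.4, 0.6, -0.2]
finger_gap: 1.001
t: 2.6
tcp_pos: [0.5094, 0.1828, 0.2136]
ee_rot: [[-0.654, 0.757, -0.0], [0.757, 0.654, 0.0], [0.0, -0.0, -1.0]]
ft_force: [0.0, -0.6, -0.5]
finger_gap: 1.0
```

```bash
python3 -m handwheel '[[[0.8,1.1,0],0,-1],[[0.8,1.1,0],0,-1],[[0,0,-3],0,-1],[[0,0,-3],0,-1],[[0,0,-2.5],0,-1],[[0,0,-2.5],0,-1],[[0,0,-1.6],0,-1],[[0,0,0],0,-1],[[0,0,0],0,-1],[[0,0,0],0,-1]]'
python3 - <<'E'
from h import *
for n in('scene','top'): cam(n)
crop('top',170,170,290,260,6,'t3.png'); crop('scene',320,200,440,290,6,'s3.png')
print(arm.observe()['tcp_pos'])
E
```

```text
t: 3.85
tcp_pos: [0.5256, 0.203, 0.0888]
ee_rot: [[-0.65, 0.76, 0.001], [0.76, 0.65, 0.0], [-0.001, 0.001, -1.0]]
ft_force: [-0.3, 0.7, -0.8]
finger_gap: 1.0
[0.525327   0.20297589 0.08857297]
```

View pics/t3.png

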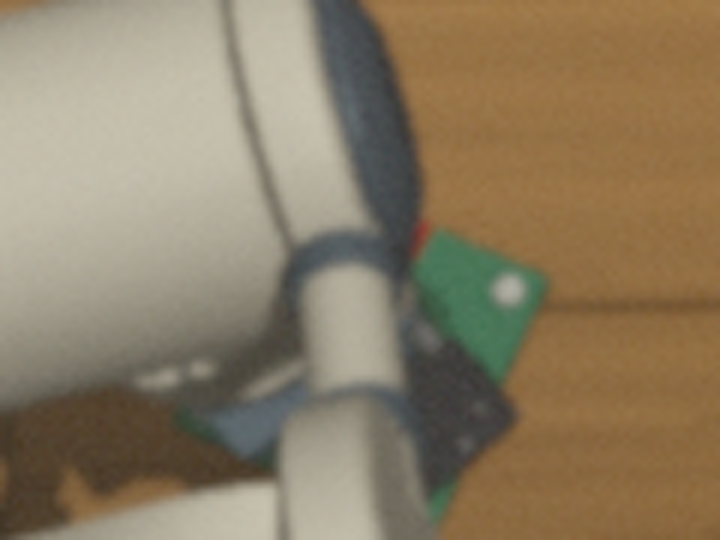

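View pics/s3.png

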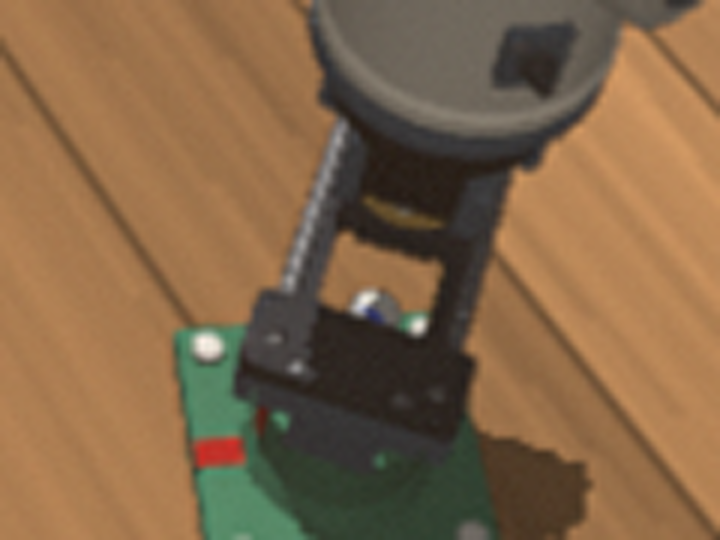

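Both views show the spindle end (about (372,303) in the scene crop) between the fingers. Closing now.

```bash
python3 -m handwheel '[[[0,0,0],0,1],[[0,0,0],0,1],[[0,0,0],0,1],[[0,0,0],0,1],[[0,0,0],0,1],[[0,0,0],0,1],[[0,0,0],0,1],[[0,0,0],0,1],[[0,0,0],0,1],[[0,0,0],0,1]]' 10;  python3 - <<'E'
from cell import arm
o=arm.observe();print(o['finger_gap']*91,o['moment'],o['tcp_pos'])
E
```

```text
t: 5.2
tcp_pos: [0.5268, 0.2046, 0.0881]
ee_rot: [[-0.65, 0.76, 0.004], [0.76, 0.65, 0.003], [-0.0, 0.005, -1.0]]
ft_force: [8.2, 16.3, -8.9]
finger_gap: 0.183
16.624036526526627 [ 2.53579489 -1.49572222  0.0171886 ] [0.52684521 0.20461332 0.08812018]
```

```bash
python3 -m handwheel '[[[0.1,0.2,0],0,1],[[0,0,0],0,1],[[0,0.02,0],-8,1],[[0,0.02,0],-8,1],[[0,0.03,0],-8,1],[[0,0.03,0],-8,1],[[-0.01,0.03,0],-8,1],[[-0.01,0.03,0],-8,1],[[0,0,0],0,1],[[0,0,0],0,1]]' 10;  python3 - <<'E'
from cell import arm
o=arm.observe();print(o['finger_gap']*91,o['moment'],o['tcp_pos'])
E
```

```text
t: 6.45
tcp_pos: [0.5258, 0.2064, 0.0879]
ee_rot: [[0.127, 0.992, -0.0], [0.992, -0.127, -0.0], [-0.0, -0.0, -1.0]]
ft_force: [0.3, -1.2, 1.5]
finger_gap: 0.182
16.5434910839132 [-0.35079765 -0.21125833 -0.01433559] [0.5258019  0.20638443 0.08794459]
```

```bash
python3 -m handwheel '[[[0,0.03,0],-8.4,1],[[0.01,0.03,0],-8.4,1],[[0,0,0],0,1],[[0,0,0],0,1],[[0,0,0],0,1],[[0,0,0],0,1],[[0,0,0],0,1],[[0,0,0],0,1],[[0,0,0],0,1],[[0,0,0],0,1]]' 12;  python3 - <<'E'
from h import *
o=arm.observe();print(o['finger_gap']*91,o['moment'],o['tcp_pos'])
cam('scene');crop('scene',320,200,440,290,6,'s4.png')
E
```

```text
t: 7.7
tcp_pos: [0.5259, 0.207, 0.0879]
ee_rot: [[0.41, 0.912, -0.0], [0.912, -0.41, -0.0], [-0.0, 0.0, -1.0]]
ft_force: [1.1, -5.3, 2.5]
finger_gap: 0.182
16.544822235521142 [-0.9485193  -0.1327862  -0.05042309] [0.52588718 0.20696736 0.08794152]
```

View pics/s4.png

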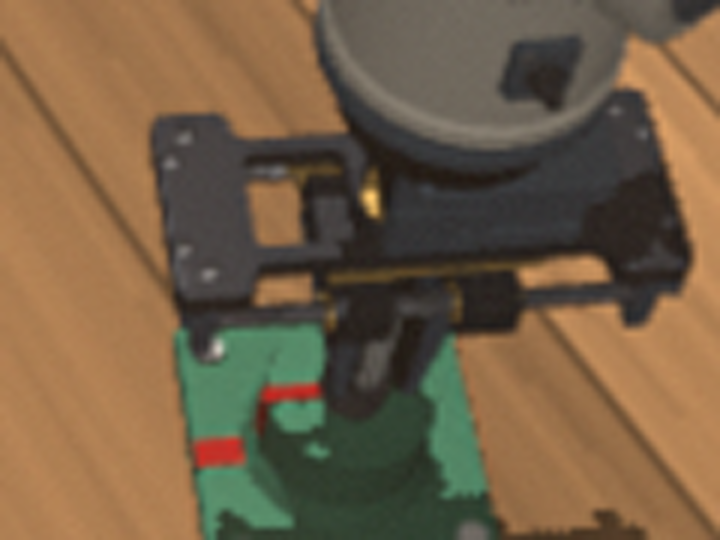

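```bash
python3 -m handwheel '[[[0,0,0],0,-1],[[0,0,0],0,-1],[[0,0,0],0,-1],[[0,0,0],0,-1],[[0,0,0],0,-1],[[0,0,0],0,-1],[[0,0,2],0,-1],[[0,0,4],0,-1],[[0,0,4],0,-1],[[0,0,3],0,-1]]'
python3 -m handwheel '[[[0.5,-3.9,0],7.9,-1],[[0.5,-3.9,0],7.9,-1],[[0.5,-3.9,0],7.9,-1],[[0.5,-3.9,0],7.9,-1],[[0.6,-3.9,0],7.9,-1],[[0.6,-3.9,0],7.9,-1],[[0.6,-3.9,0],7.9,-1],[[0.6,-3.9,0],7.9,-1],[[0.6,-3.9,0],7.9,-1],[[0.6,-3.8,0],7.9,-1]]'
python3 - <<'E'
from h import *
o=arm.observe();print(o['finger_gap']*91,o['moment'],o['tcp_pos'])
for n in('scene','top'):
    p,d=cam(n); cv2.imwrite(f'pics/{n}5.png',p[...,::-1])
crop('scene',335,235,425,310,8,'s5.png');crop('top',190,190,280,265,8,'t5.png')
E
```

```text
t: 9.0
tcp_pos: [0.5261, 0.2072, 0.2197]
ee_rot: [[0.411, 0.912, 0.001], [0.912, -0.411, 0.0], [0.001, 0.001, -1.0]]
ft_force: [-0.3, 0.5, -0.6]
finger_gap: 1.0
t: 10.25
tcp_pos: [0.5819, -0.1833, 0.2179]
ee_rot: [[-0.819, 0.574, 0.0], [0.574, 0.819, 0.0], [0.0, 0.0, -1.0]]
ft_force: [0.4, -0.8, 0.4]
finger_gap: 1.001
91.0475134165464 [ 0.02981267 -0.1777943   0.00551572] [ 0.58193628 -0.18325617  0.21792885]
```

View pics/s5.png

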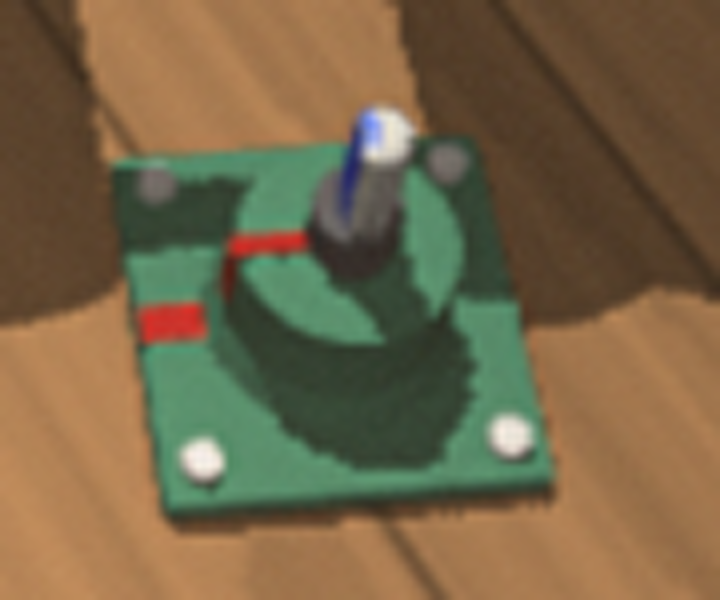

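View pics/t5.png

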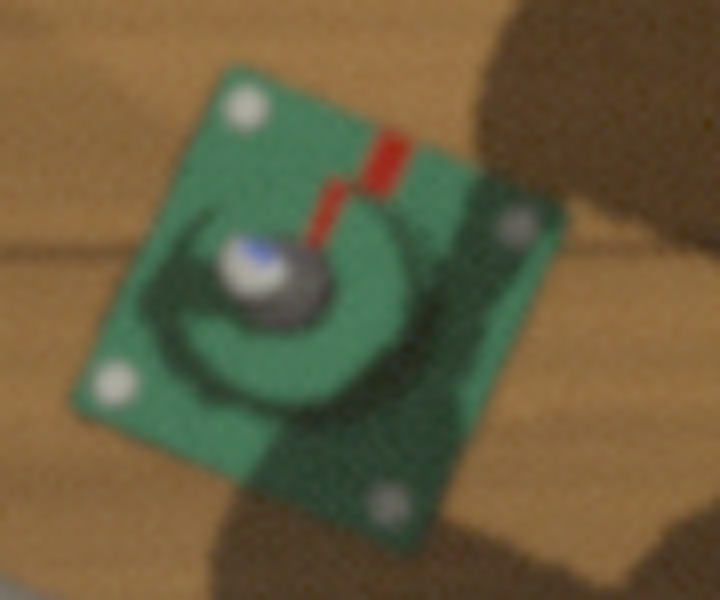

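View pics/scene5.png

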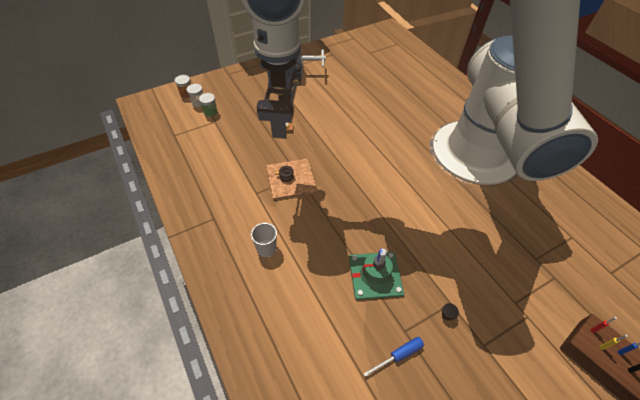

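The flat now faces the mark: blue line at about (258,250) in the top crop, on the stripe side. The collar hasn't moved. Descending onto it.

```bash
python3 -m handwheel '[[[0,0.17,-4],0,-1],[[0,0,-4],0,-1],[[0,0,-4],0,-1],[[0,0,-3],0,-1],[[0,0,-2.2],0,-1],[[0,0,-1.5],0,-1],[[0,0,-1.0],0,-1],[[0,0,-0.4],0,-1],[[0,0,0],0,-1],[[0,0,0],0,-1]]'
python3 - <<'E'
from h import *
for n in('scene','top'): cam(n)
crop('scene',235,105,325,205,6,'s6.png');crop('top',345,150,435,250,6,'t6.png')
E
```

```text
t: 11.6
tcp_pos: [0.5823, -0.1804, 0.0175]
ee_rot: [[-0.817, 0.577, 0.001], [0.577, 0.817, -0.0], [-0.001, 0.0, -1.0]]
ft_force: [0.1, 0.4, 0.2]
finger_gap: 0.996
```

View pics/s6.png

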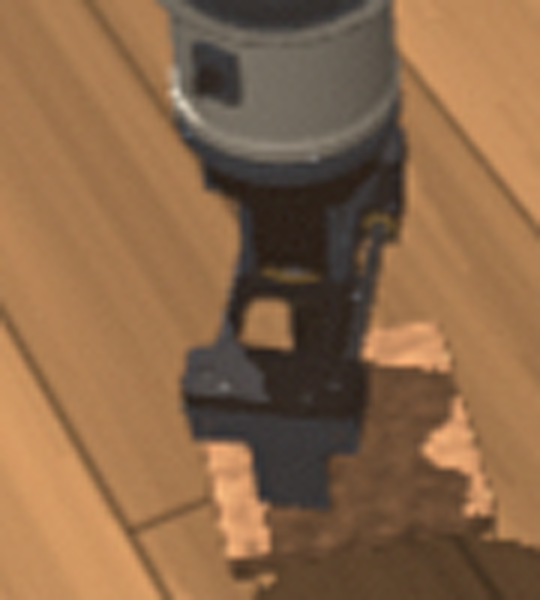

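View pics/t6.png

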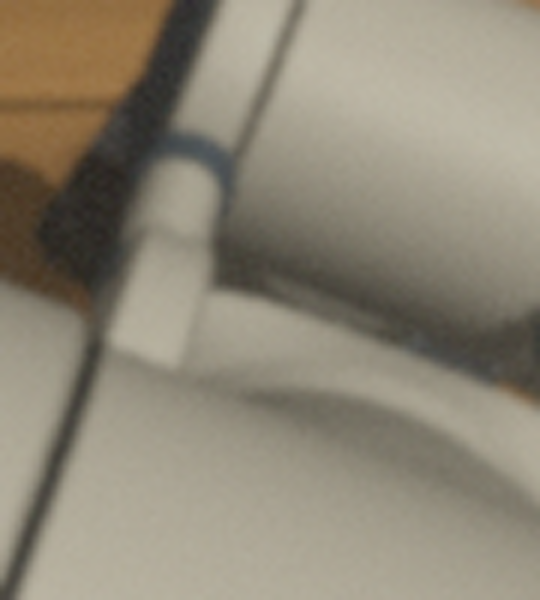

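```bash
python3 -m handwheel '[[[-0.05,-0.1,-0.15],0,-1],[[0,0,0],0,1],[[0,0,0],0,1],[[0,0,0],0,1],[[0,0,0],0,1],[[0,0,0],0,1],[[0,0,0],0,1],[[0,0,0],0,1],[[0,0,0],0,1],[[0,0,0],0,1]]' 20;  python3 - <<'E'
from cell import arm
o=arm.observe();print(o['finger_gap']*91,o['moment'],o['tcp_pos'])
E
```

```text
t: 12.95
tcp_pos: [0.5814, -0.1812, 0.0154]
ee_rot: [[-0.817, 0.577, 0.0], [0.577, 0.817, -0.0], [-0.0, 0.0, -1.0]]
ft_force: [0.5, 0.2, -0.1]
finger_gap: 0.479
43.55416596067891 [-0.01992701 -0.18760405  0.00412536] [ 0.58141839 -0.1812063   0.01543165]
```

```bash
python3 -m handwheel '[[[0,0,1],0,1],[[0,0,2],0,1],[[0,0,4],0,1],[[0,0,4],0,1],[[0,0,4],0,1],[[0,3,0],0,1],[[-0.4,4,0],2,1],[[-0.8,4,0],2,1],[[-0.8,4,0],2,1],[[-0.8,4,0],2,1]]' 20
python3 -m handwheel '[[[-0.8,4,0],3,1],[[-0.6,4,0],0,1],[[-0.6,4,0],0,1],[[-0.4,3,0],0,1],[[-0.2,2.5,0],0,1],[[0,1.5,0],0,1],[[0,0.7,0],0,1],[[0,0,0],0,1],[[0,0,0],0,1],[[0,0,0],0,1]]'
python3 - <<'E'
from h import *
o=arm.observe();print(o['finger_gap']*91,o['moment'],o['tcp_pos'])
for n in('scene','top'):cam(n)
crop('scene',335,175,435,250,8,'s7.png');crop('top',180,150,280,225,8,'t7.png')
p,d=load('scene');cv2.imwrite('pics/scene7.png',p[...,::-1])
E
```

```text
t: 14.2
tcp_pos: [0.553, 0.01, 0.1661]
ee_rot: [[-0.889, 0.457, 0.001], [0.457, 0.889, -0.0], [-0.001, 0.0, -1.0]]
ft_force: [0.3, -0.1, 0.3]
finger_gap: 0.479
t: 15.45
tcp_pos: [0.5275, 0.2052, 0.1654]
ee_rot: [[-0.911, 0.411, -0.0], [0.411, 0.911, -0.0], [0.0, -0.0, -1.0]]
ft_force: [0.4, 0.1, -1.5]
finger_gap: 0.478
43.53418433938357 [ 0.07806444 -0.17753659 -0.00723735] [0.5274926  0.205201   0.16542554]
```

View pics/s7.png

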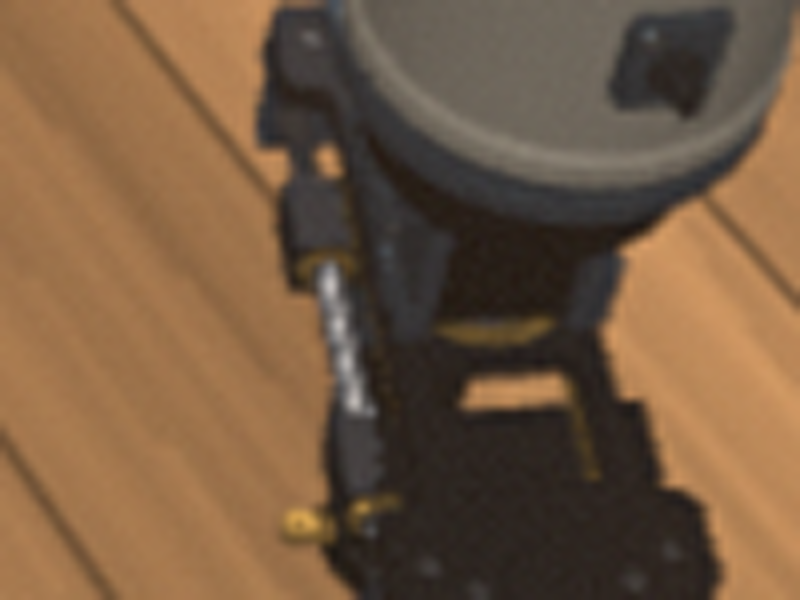

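View pics/scene7.png

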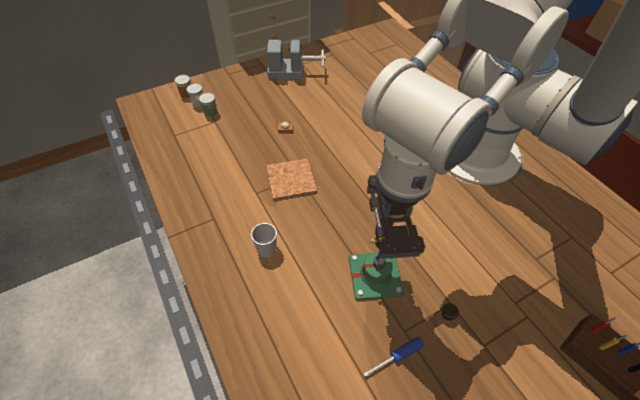

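```bash
python3 - <<'E'
from h import *
for x,y in((292,522),(300,526)):
    w=onz('scene',x,y,335,175,8,.175);c=np.array([.5275,.2052]);e=w[:2]-c;print(w,np.linalg.norm(e),np.degrees(np.arctan2(e[1],e[0])))
crop('scene',355,220,415,280,12,'s8.png')
E
```

```text
[0.55497922 0.19116712 0.175     ] 0.03085497316558949 -27.05214597289084
[0.55378628 0.19323308 0.175     ] 0.028882101920371116 -24.477570944373117
```

View pics/t7.png

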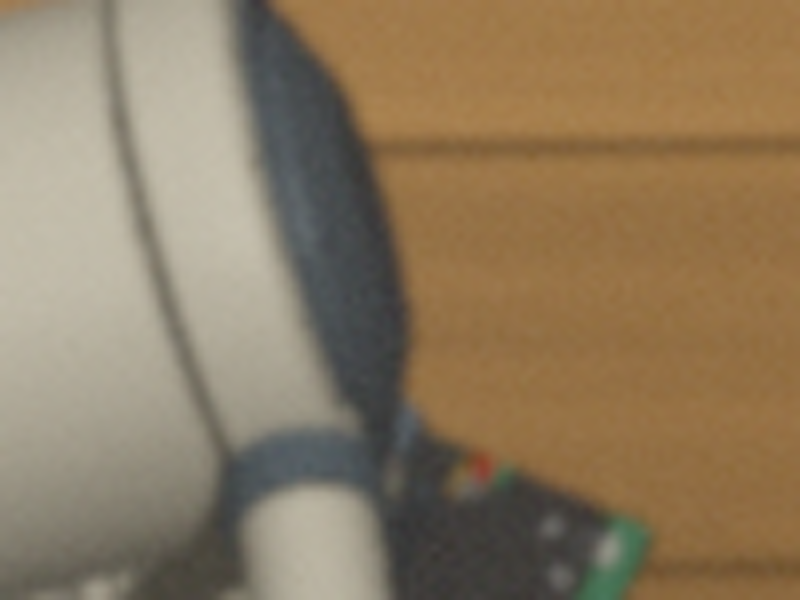

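View pics/s8.png

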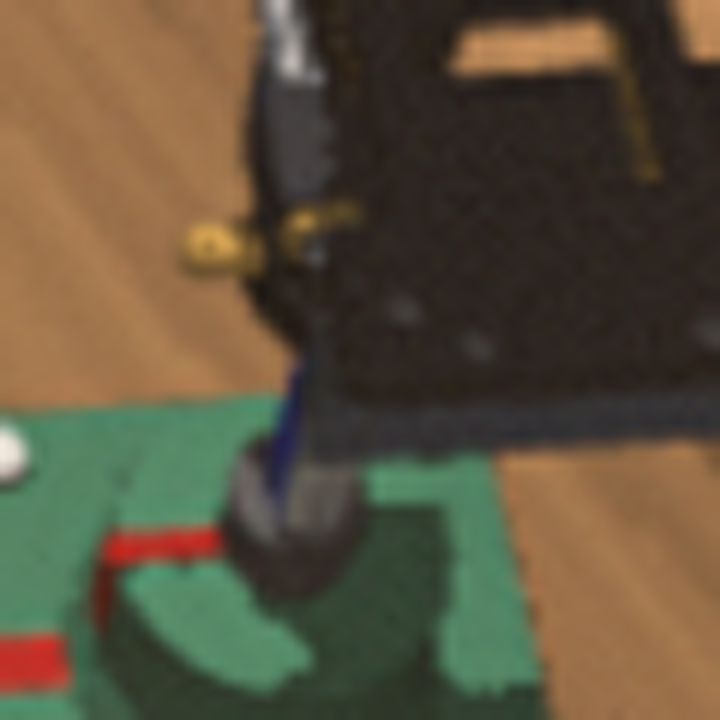

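```bash
python3 -m handwheel '[[[0,0.07,-1],0,1],[[0,0,-1],0,1],[[0,0,-1],0,1],[[0,0,-0.4],0,1],[[0,0,-0.3],0,1],[[0,0,-0.2],0,1],[[0,0,-0.2],0,1],[[0,0,0],0,1],[[0,0,0],0,1],[[0,0,0],0,1]]' 20
python3 - <<'E'
from h import *
o=arm.observe();print(o['moment'],o['tcp_pos'])
cam('scene');crop('scene',345,210,415,280,10,'s9.png')
E
```

```text
t: 16.8
tcp_pos: [0.5275, 0.2065, 0.1245]
ee_rot: [[-0.912, 0.411, 0.0], [0.411, 0.912, 0.0], [-0.0, 0.0, -1.0]]
ft_force: [0.0, -0.9, -0.3]
finger_gap: 0.481
[ 0.02805316 -0.17279494 -0.00794564] [0.52750191 0.20650226 0.12453291]
```

View pics/s9.png

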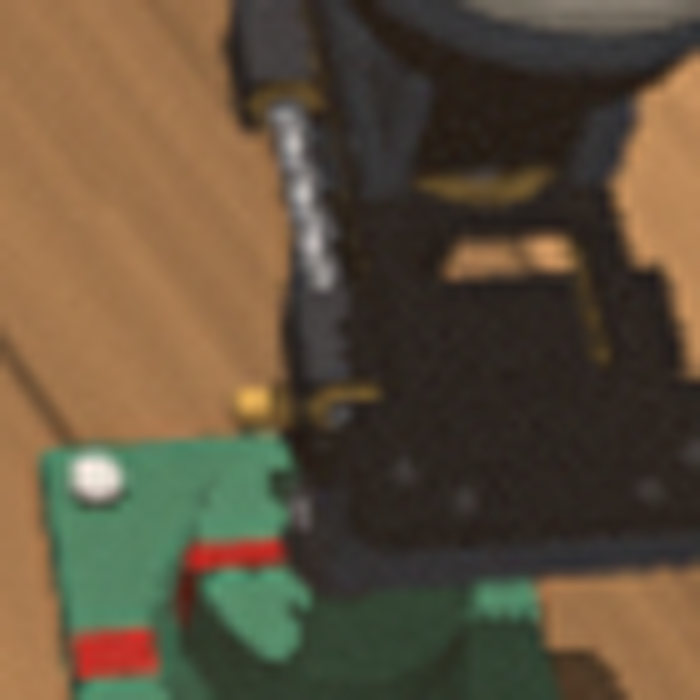

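No force, and the underside is already 4 mm below the spindle's end, so the bore has entered. Continuing past the screw.

```bash
python3 -m handwheel '[[[0,0,-0.15],0,1],[[0,0,-0.15],0,1],[[0,0,-0.15],0,1],[[0,0,-0.15],0,1],[[0,0,-0.15],0,1],[[0,0,-0.15],0,1],[[0,0,-0.15],0,1],[[0,0,0],0,1],[[0,0,0],0,1],[[0,0,0],0,1]]' 20
python3 - <<'E'
from h import *
o=arm.observe();print(o['moment'],o['tcp_pos'])
E
```

```text
t: 18.1
tcp_pos: [0.5274, 0.2065, 0.114]
ee_rot: [[-0.912, 0.411, 0.0], [0.411, 0.912, 0.0], [-0.0, 0.0, -1.0]]
ft_force: [-0.3, 0.5, -0.4]
finger_gap: 0.477
[ 0.09090707 -0.17850966 -0.00158657] [0.5274431  0.20650225 0.11397148]
```

```bash
python3 -m handwheel '[[[0,0,-0.2],0,1],[[0,0,-0.2],0,1],[[0,0,-0.2],0,1],[[0,0,-0.2],0,1],[[0,0,-0.2],0,1],[[0,0,-0.15],0,1],[[0,0,0],0,1],[[0,0,0],0,1],[[0,0,0],0,1],[[0,0,0],0,1]]' 20
python3 - <<'E'
from h import *
o=arm.observe();print(o['moment'],o['tcp_pos'])
for n in('scene','top'):p,d=cam(n);cv2.imwrite(f'pics/{n}10.png',p[...,::-1])
crop('scene',345,220,415,290,10,'s10.png')
E
```

```text
t: 19.35
tcp_pos: [0.5274, 0.2065, 0.1024]
ee_rot: [[-0.912, 0.411, 0.0], [0.411, 0.912, 0.0], [-0.0, 0.0, -1.0]]
ft_force: [0.0, 0.2, -1.4]
finger_gap: 0.476
[ 0.06274549 -0.23027442  0.00295928] [0.52741998 0.20649556 0.10244175]
```

View pics/s10.png

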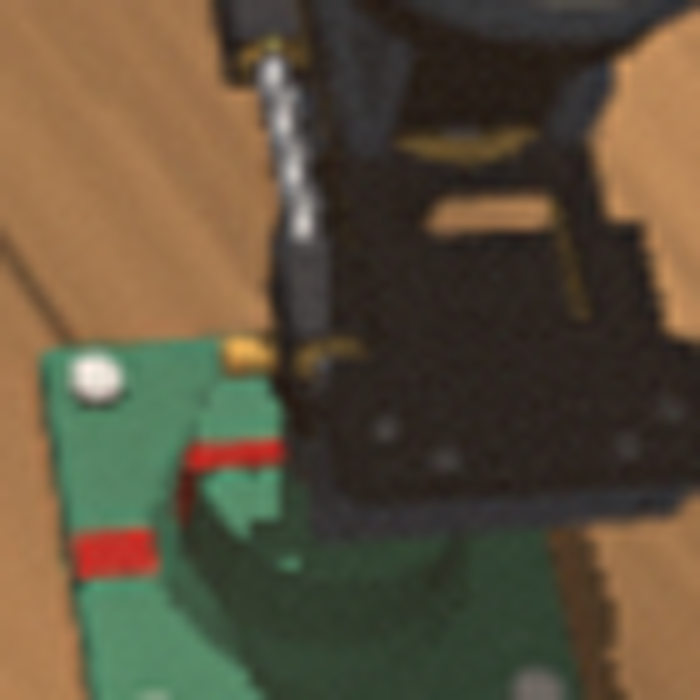

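View pics/scene10.png

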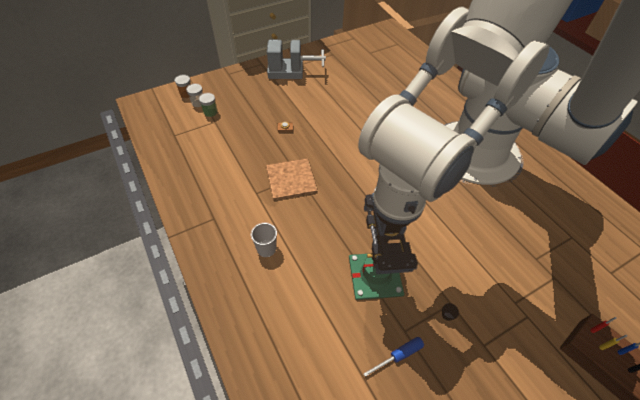

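```bash
python3 - <<'E'
from h import *
p,d,c=cloud('scene')
for v in(254,255,256):
  for u in(367,368,369,370): print(u,v,p[v,u],c[v,u].round(4))
for x,y in((222,350),(228,354)):
    w=onz('scene',x,y,345,220,10,.1120);e=w[:2]-[.5274,.2065];print(w,np.linalg.norm(e),np.degrees(np.arctan2(e[1],e[0])))
E
```

```text
367 254 [159 137  80] [0.5576 0.1921 0.1162]
368 254 [221 167  83] [0.5566 0.1942 0.1187]
369 254 [226 170  87] [0.5536 0.1942 0.1161]
370 254 [200 151  79] [0.5514 0.1951 0.1157]
367 255 [141 115  65] [0.5568 0.192  0.1107]
368 255 [208 154  77] [0.5577 0.196  0.1178]
369 255 [210 159  79] [0.5556 0.1969 0.1175]
370 255 [205 156  79] [0.5525 0.1969 0.1148]
367 256 [112 100  62] [0.5587 0.1947 0.112 ]
368 256 [153 110  56] [0.5583 0.1973 0.1158]
369 256 [147 107  56] [0.5551 0.1972 0.1129]
370 256 [142 108  55] [0.5546 0.1997 0.1165]
[0.55716093 0.19128997 0.112     ] 0.03342241534523531 -27.07039156723473
[0.55652963 0.19280509 0.112     ] 0.032188293593735984 -25.179943941090862
```

```bash
python3 -c "
from cell import arm
print(arm.finish_job())"
```

```text
the job is handed in; nothing more can be done
None
```

I handed the job in at about 19.5 s, with the collar held on the spindle at the flush height and its screw over the flat. No verdict is reported.

**Flat:** I gripped the spindle across the blue flat; the jaws read 16.5 mm against the 16 mm expected. I turned it about 65° clockwise to a jaw heading of -24.2°, against a measured mark heading of -24°. After release, both pictures showed the flat still facing the mark. One blurry scene crop could be read as a few degrees off. I took the jaw heading as the better measure, and either is inside 15°. The contact force on the flat isn't measured directly; the grip was set to 10–12 N.

**Collar:** I gripped it across the flanges at 20 N (43.5 mm opening) and slid it down with almost no force on the wrist. Last checks:

| Check | Result |
|---|---|
| Tool height | 0.1024 m, which puts the collar's top at about 125 mm, level with the spindle's end, and its underside at about 99 mm, clear of the shoulder at 82 mm |
| Screw heading | About -25° to -27°, tip about 33 mm from the axis |
| Tool tilt | None |
| Residual force | About 1.4 N |

**Not seen directly:** The gripper hid the collar's top and the spindle's end. The flush height therefore rests on the tool height and the screw's position. The noisy depth readings on the screw, about 111–119 mm, agree with that height.

**Other things on the bench:** The tin, screwdriver, loupe and holder showed no movement in the last scene picture.

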